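# Turn the resin slabs at the rail and set up the scale

## Robot

A 7-joint arm with a two-finger parallel gripper is mounted at the origin on the work surface. World frame = base frame: x ahead of the robot, y to its left, z up, the work surface at z = 0. Lengths are in m, angles in rad, forces in N, time in s.
With the tool pointing down it reaches from about 0.4 to 0.875 m from the base axis. Payload 6.5 kg.
Tool frame: the origin (TCP) lies midway between the tips of the shut fingers; the grasp point (between the pads) lies 19 mm behind it; z points along the fingers, y is the line along which they close (so a half turn about z gives the same grasp; the last joint's range is limited). The gripper opens to 88 mm and grips with 3 to 60 N. Pads are 18 mm wide; open, the fingers measure 123 mm over their backs; the gripper's body (75 mm by 187 mm) begins 45 mm behind the grasp point.
Start: joints at [-1.227, 0.536, -0.004, 1.538, 0.003, 1.067, -0.071], TCP at [0.259, 0.596, 0.239] pointing down, gripper open.
Joint ranges: [-2.7, 2.7], [-0.37, 2.16], [-1.27, 1.26], [0.24, 2.4], [-1.31, 4.45], [0.19, 1.91], [-2.76, 2.76]. Speed limits (rad/s): [2.39, 2.39, 3.14, 3.14, 3.14, 3.14, 3.14].

## Interface

Orientations are given as a rotation vector (axis times angle).
In Python, from plant import ctrl, planner, imaging, order gives the robot as it stands. The module is installed in compiled form; this text tells all that it offers. Calls block until the motion is done:
- ctrl.move_to(position, orientation): joint-space move of the TCP to a pose.
- ctrl.movel(position, frame=None, rate=0.15): straight line of the TCP; frame=None keeps the orientation; rate is the mean speed in m/s.
- ctrl.movej(angles): joint-space move.
- ctrl.gripper_to(opening, strength=None): finger opening in m; strength is the grip in N (None keeps the last); returns when the fingers have stopped.
- ctrl.wait(seconds).
- planner.inverse_kinematics(position, orientation): joint angles nearest the present ones, or None.
- imaging.capture(name): name is "side" or "top"; returns a dict with "pixels" (420x560x3 uint8, red, green, blue), "fx", "fy", "cx", "cy" (pixels), "k1" (the pictures are not rectified: a ray, as slopes to the right and down, at radius r is drawn at 1 + k1 r^2 times it, then the intrinsics apply), "R" (3x3) and "t" (3): a world point X has camera coordinates R X + t. Camera axes: x right, y down, z forward; pixel columns grow to the right and rows downward; lengths in m; the calibration is good to about 2 mm. A picture is of the moment at which its call begins. There is no depth.
A pose or a line that the arm cannot do raises ctrl.Unreachable and nothing moves.
- order.hand_in(): hands the job in; it is judged then, once.
Readings, each from a call of its own:
- ctrl.current_clock(): time.
- ctrl.current_q(): joint angles.
- ctrl.current_qd(): joint speeds.
- ctrl.current_tau(): joint torques, N m.
- ctrl.current_position(): TCP position.
- ctrl.current_tcp_rot(): TCP orientation.
- ctrl.current_wrist_force(): force on the tool from outside, world axes, zero at the start.
- ctrl.current_moment(): the same for the moment, N m.
- ctrl.current_width(): finger opening in m.
- ctrl.current_grasp_force(): force on a finger pad.
Only numpy, scipy, OpenCV 4.12 (cv2) and the standard library are available. Lean on these libraries where they do the work, as an engineer would, in place of code of your own. Each camera call takes 0.05 s, during which the arm holds its last target. There are 200 camera calls.

## Task

Get the bench ready for weighing: turn every resin slab over with the help of the sloping rail (it can be pushed up against the rail and then tipped back over), so that each lies flat on the bench, foil side up. Walk the heavy scale forward by pushing its two near corners in turn, never pressing the keypad between them and never tipping the scale, until it stands centred and square inside the tape outline; only then set the steel check weight upright on the middle of the scale's pan. Leave the jar, the paper cup nearer the robot and the ladle undisturbed.

Things in the scene. Friction and masses are not known exactly. Their poses are not given: they have to be found in the camera images.
- slab0_mid (a point): Resin slab, flat square 110 x 110 x 10 mm, 0.16 kg, amber resin on one face, dull aluminium foil on the other; too wide to grip lying flat. Starts flat in front of the rail's sloping face, resin up. Point at the middle of the slab; z axis points out of the resin face (z up = resin up, z down = foil up); x, y parallel to its edges. May be absent.
- slab1_mid (a point): Resin slab, flat square 110 x 110 x 10 mm, 0.16 kg, amber resin on one face, dull aluminium foil on the other; too wide to grip lying flat. Starts flat in front of the rail's sloping face, resin up. Point at the middle of the slab; z axis points out of the resin face (z up = resin up, z down = foil up); x, y parallel to its edges. May be absent.
- slab2_mid (a point): Resin slab, flat square 110 x 110 x 10 mm, 0.16 kg, amber resin on one face, dull aluminium foil on the other; too wide to grip lying flat. Starts flat in front of the rail's sloping face, resin up. Point at the middle of the slab; z axis points out of the resin face (z up = resin up, z down = foil up); x, y parallel to its edges. May be absent.
- slab0: The same slab as slab0_mid: origin at the middle of the foil face, same axes.
- slab1: The same slab as slab1_mid: origin at the middle of the foil face, same axes.
- slab2: The same slab as slab2_mid: origin at the middle of the foil face, same axes.
- rail: Fixed bare-metal turning rail, 500 mm long (along its y), 68 mm high. Origin on the bench at the middle of its foot line; +x runs into the rail, away from the slabs. Its slick face rises from the foot (x = 0) at 45 degrees to 33 mm high (x = 33 mm), then at 70 degrees to its top edge (x = 46 mm, 68 mm high); flat top to x = 62 mm, then a straight back.
- rail_top (a point): Middle of the rail's top edge; axes as the rail's. A slab whose rear edge is pushed along the bench to the foot line climbs the face and then leans there at about 55 degrees, its top edge about 90 mm high and some 20 mm beyond this edge; it stays so when let go. Pulled back past upright by that top edge, it falls over towards the robot, turned.
- scale: Grey bench scale, 180 (x) x 200 (y) x 50 mm high, 1.8 kg: slide it, do not lift it. Origin at the middle of its underside; +x is forward, away from the robot. Its near face (x = -90 mm) is free only at its corners, 50 to 100 mm either side of the middle. A push of 5 to 12 N at one corner swings that corner forward while the other stays about where it is.
- keypad: The scale's black keypad and display, part of the scale: stands out 26 mm from the middle of its near face, 100 mm wide, 4 to 40 mm above the bench. Origin on the near face, at its middle, on the bench. Must not be pressed.
- pan (a point): Middle of the top of the scale's square steel pan, 150 x 150 mm, 64 mm above the bench; axes as the scale's.
- outline: Black tape outline on the bench, flat, inside 210 (x) x 230 (y) mm, the place of the scale. Origin at its middle, on the bench; x forward, y left. The scale starts short of it, 80 to 115 mm nearer the robot.
- weight: Check weight: origin at the middle of its underside.
- weight_mid (a point): Steel check weight, 0.7 kg, upright cylinder 56 mm wide and 45 mm high with a small knob (22 mm wide) on top, 60 mm in all. Point on its axis, 30 mm above its underside.
- jar: Bystander, not to be disturbed: small amber glass jar, 56 mm wide, 70 mm tall, between the rail's end and the scale's place. Origin at its underside.
- cup_a: Bystander, not to be disturbed: the paper cup nearer the robot, 72 mm wide, 80 mm tall. Origin at its underside.
- ladle: Bystander, not to be disturbed: long spoon with a white handle, 200 mm, lying on the bench.
Not all that is in view belongs to the job. Leave any pink look-alike of the slab0 alone.

How it is judged:
On the way, in this order (a step that is already met when the one before it is completed fails the run):
1. the scale stands centred and square inside the tape outline (x of scale in the frame of outline between -0.015 and 0.015 m and y of scale in the frame of outline between -0.02 and 0.02 m and angle between the x axis of scale and the x axis of outline, either way round below 0.1 rad and angle between scale's own z axis and vertical below 0.05 rad and linear speed of scale below 0.01 m/s), for 0.2 s.
2. the check weight stands on the middle of the pan, let go (horizontal distance between weight_mid and pan below 0.03 m and z of weight_mid in the frame of pan between 0.02 and 0.036 m and angle between weight_mid's own z axis and vertical below 0.1 rad and linear speed of weight below 0.02 m/s and contact force between the fingers and weight below 0.1 N), for 0.2 s.
At the end, for the whole second after the job is handed in: Every slab lies flat on the bench foil up (0.1 rad, centre below 12 mm); the scale is within 15 mm (forward), 20 mm (sideways) and 0.1 rad of the outline's middle; the check weight stands upright on the pan within 30 mm of its middle; all let go and at rest (all of step 1 and all of step 2 and angle between each of slab0_mid, slab1_mid, slab2_mid's own z axis and vertical above 3.04 rad and height (world z) of each of slab0_mid, slab1_mid, slab2_mid below 0.012 m and linear speed of each of slab0, slab1, slab2 below 0.02 m/s); the robot touches nothing.
It fails at once if the scale's keypad is pressed (more than 2 N) (contact force between any of the fingers, the arm and keypad above 2 N).
It fails at once if the scale is tipped up (angle between scale's own z axis and vertical above 0.2 rad).
It fails at once if a bystander is moved more than 40 mm (distance of any of jar, cup_a, ladle from where it was at the start of the episode above 0.04 m).
Of slab0, slab1, slab2 only 2 to 3 are there at a start; the rules pass over those that are not, and their reading is None.
At some moment in a run one of slab0, slab1, slab2, weight may be knocked a few centimetres aside while the robot is not near it.
It also fails if it takes over 208 s, if anything falls off the work surface, if the arm or the gripper's body presses on something with over 40 N, if the wrist force passes 120 N, or if a joint passes its speed limit or range.

## Working session

There is one attempt and no reset: what is moved stays moved. The work goes in short steps, each a Python script; the robot and the scene stay as the last script left them, time stands still between calls to the robot, and variables do not carry over. Pictures are saved under pics/ and viewed, at most 14 in all, crops included, and the job is handed in when it is done.

```bash
mkdir -p pics
cat > h.py <<'E'
import numpy as np, cv2
from plant import ctrl, planner, imaging, order
def snap(cam,name=None):
    c=imaging.capture(cam)
    if name: cv2.imwrite(f'pics/{name}.png',c['pixels'][:,:,::-1])
    return c
def ray(c,u,v):
    p=np.array([(u-c['cx'])/c['fx'],(v-c['cy'])/c['fy']]); s=p.copy()
    for _ in range(20): s=p/(1+c['k1']*(s@s))
    R=np.array(c['R']);t=np.array(c['t']).ravel()
    return -R.T@t, R.T@np.array([s[0],s[1],1])
def onz(c,u,v,z=0):
    o,d=ray(c,u,v); return o+d*(z-o[2])/d[2]
def proj(c,X):
    x=np.array(c['R'])@np.array(X)+np.array(c['t']).ravel(); s=x[:2]/x[2]; s=s*(1+c['k1']*(s@s))
    return np.array([c['fx']*s[0]+c['cx'],c['fy']*s[1]+c['cy']])
E
python3 - <<'E'
from h import *
for n in('top','side'):
    c=snap(n,n+'0'); o,d=ray(c,280,210); print(n,o,d,c['fx'],c['k1'],[onz(c,*p).round(3) for p in((0,0),(559,0),(0,419),(559,419))])
E
```

```text
top [ 0.39129146 -0.06023403  1.0130895 ] [ 0.10700659  0.0081901  -0.99438056] 432.6955293665489 -0.10518827574696195 [array([1.074, 0.718, 0.   ]), array([ 1.071, -0.794,  0.   ]), array([-0.021,  0.632,  0.   ]), array([-0.   , -0.729,  0.   ])]
side [-0.01436413 -0.8517456   0.65798738] [ 0.42789938  0.71973645 -0.54713213] 426.7995547450572 -0.1133696367369002 [array([-0.357,  7.902,  0.   ]), array([9.56 , 4.023, 0.   ]), array([-0.233, -0.309,  0.   ]), array([ 0.584, -0.785,  0.   ])]
```

View pics/top0.png

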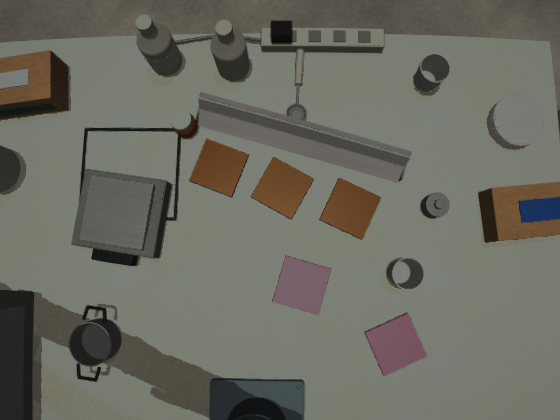

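View pics/side0.png

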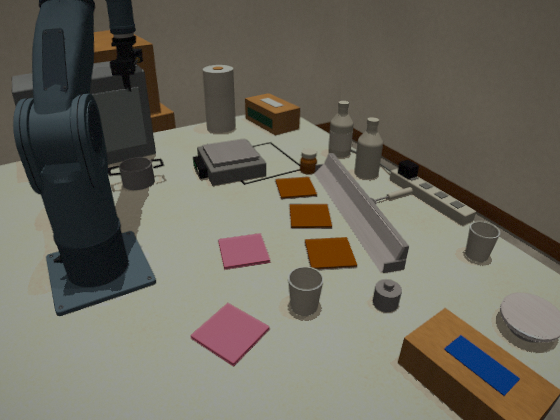

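Top view: amber slabs at about (219,167), (282,188) and (350,208), between the rail and the robot. The pink squares at (302,284) and (396,343) are look-alikes. The weight is at (437,205), with the knob visible. cup_a is the nearer cup at (405,273); the other cup is at (432,73). The jar is at (185,123), the ladle at (297,85), and the scale at (120,213), short of the outline. I'll enlarge a crop to confirm.

```bash
cat >> h.py <<'E'
def slabs(c,z=.01):
    """amber squares: list of (centre px, centre world, corners world)"""
    h=cv2.cvtColor(c['pixels'],cv2.COLOR_RGB2HSV); m=cv2.inRange(h,(5,150,60),(20,255,255))
    out=[]
    for k in cv2.findContours(m,cv2.RETR_EXTERNAL,cv2.CHAIN_APPROX_NONE)[0]:
        if not 800<cv2.contourArea(k)<4500: continue
        w=np.array([onz(c,*p[0],z)[:2] for p in k],np.float32)
        r=cv2.minAreaRect(w); out.append((k.mean((0,1)).round(),np.array(r[0]),np.array(r[1]),r[2]))
    return out
E
python3 - <<'E'
from h import *
c=snap('top')
for s in slabs(c): print(s)
p=c['pixels'][:,:,::-1]
p=np.clip(p.astype(float)*1.6,0,255).astype(np.uint8)
cv2.imwrite('pics/cropL.png',cv2.resize(p[110:270,60:220],None,fx=3.7,fy=3.7,interpolation=cv2.INTER_CUBIC))
cv2.imwrite('pics/cropR.png',cv2.resize(p[70:290,180:460],None,fx=2.7,fy=2.7,interpolation=cv2.INTER_CUBIC))
E
```

```text
(array([349., 208.]), array([ 0.50560838, -0.21452844]), array([0.10724969, 0.10820282]), 65.03556060791016)
(array([281., 190.]), array([ 0.55231315, -0.056393  ]), array([0.10682107, 0.10777807]), 61.30479049682617)
(array([219., 167.]), array([0.59976447, 0.09429327]), array([0.10709645, 0.10778267]), 69.41761016845703)
```

View pics/cropL.png

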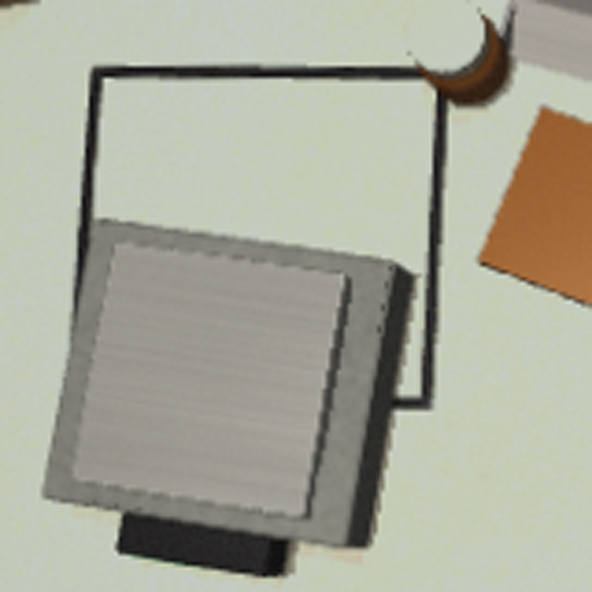

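View pics/cropR.png

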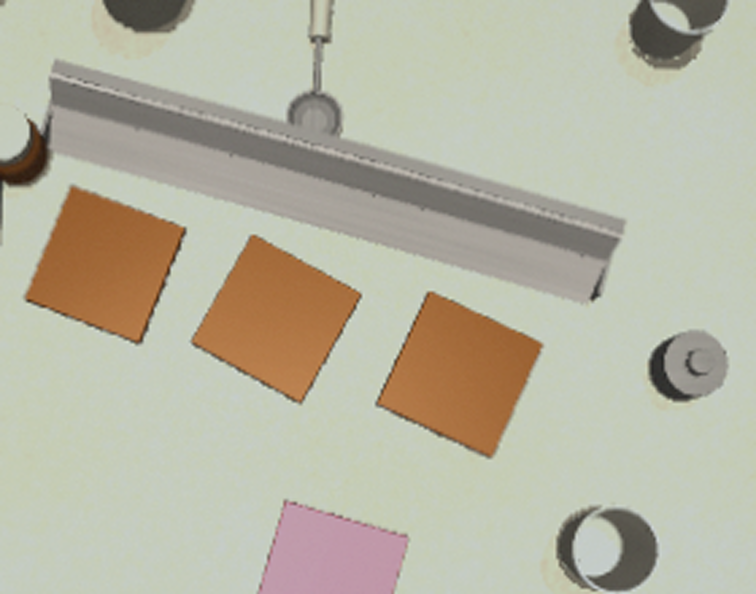

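Left crop: the scale's top corners are at (97,218), (395,262), (348,548) and (45,497). The inner tape corners are (102,77), (438,78) and (428,402). Right crop: the rail's foot runs from (50,153) to (588,300), the weight's knob is at (701,360), and cup_a is at (607,550). The three amber squares are the slabs; the pink one is a decoy.

```bash
cat >> h.py <<'E'
def fit(P,Q):
    """planar rigid fit, Q = R(a) P + t -> x,y,angle"""
    P=np.array(P,float);Q=np.array(Q,float);p=P-P.mean(0);q=Q-Q.mean(0)
    a=np.arctan2((p[:,0]*q[:,1]-p[:,1]*q[:,0]).sum(),(p*q).sum())
    R=np.array([[np.cos(a),-np.sin(a)],[np.sin(a),np.cos(a)]]); t=Q.mean(0)-R@P.mean(0)
    return np.r_[t,a], np.linalg.norm(P@R.T+t-Q,axis=1)
E
python3 - <<'E'
from h import *
c=snap('top')
L=lambda x,y,z:onz(c,(x+.5)/3.7-.5+60,(y+.5)/3.7-.5+110,z)[:2]
R=lambda x,y,z:onz(c,(x+.5)/2.7-.5+180,(y+.5)/2.7-.5+70,z)[:2]
print('scale',fit([(.09,.1),(.09,-.1),(-.09,-.1),(-.09,.1)],[L(97,218,.05),L(395,262,.05),L(348,548,.05),L(45,497,.05)]))
print('outl',fit([(.105,.115),(.105,-.115),(-.105,-.115)],[L(102,77,0),L(438,78,0),L(428,402,0)]))
print('rail',fit([(0,.25),(0,-.25),(.046,.25),(.046,-.25)],[R(50,153,0),R(588,300,0),R(50,75,.068),R(622,239,.068)]))
print('weight knob',R(701,360,.06),'base edge', R(654,385,0),'cup',R(607,550,.08), 'jar top',R(8,140,.07))
print('jar L', L(458,40,.07), L(470,105,0), ctrl.current_clock())
E
```

```text
scale (array([ 0.48704523,  0.3161953 , -0.1401509 ]), array([0.00192399, 0.00306681, 0.00141824, 0.00250574]))
outl (array([ 0.58767985,  0.31265399, -0.00924   ]), array([0.0023602 , 0.00121934, 0.00356182]))
rail (array([ 0.63735638, -0.0908802 , -0.27423176]), array([0.00243643, 0.0027855 , 0.0014888 , 0.0026316 ]))
weight knob [ 0.51237581 -0.4088994 ] base edge [ 0.49751663 -0.38804262] cup [ 0.35666052 -0.32164382] jar top [0.69311079 0.16993233]
jar L [0.69566445 0.16825944] [0.67411806 0.17554304] 0.2
```

```bash
cat >> h.py <<'E'
from scipy.spatial.transform import Rotation as Ro
def rv(phi,tilt=0):
    """tool down, closing line at heading phi (the half turn nearest mid range of the last joint)"""
    y=np.array([np.cos(phi),np.sin(phi),0]);z=np.array([0,0,-1.]);x=np.cross(y,z)
    return Ro.from_matrix(np.stack([x,y,z],1)).as_rotvec()
def best(p,phi):
    c=[]
    for a in (phi,phi+np.pi):
        q=planner.inverse_kinematics(list(p),list(rv(a)))
        if q is not None: c.append((abs(q[6]),a,q))
    m=min(c,key=lambda t:t[0]); return rv(m[1]),m[2]
class F:
    def __init__(s,x,y,a): s.o=np.array([x,y]);s.a=a;s.R=np.array([[np.cos(a),-np.sin(a)],[np.sin(a),np.cos(a)]])
    def w(s,x,y,z=None):
        p=s.o+s.R@np.array([x,y]); return p if z is None else [*p,z]
    def l(s,p): return s.R.T@(np.array(p)[:2]-s.o)
OUT=F(.5877,.3127,-.0092); RAIL=F(.6374,-.0909,-.2742)
E
python3 - <<'E'
from h import *
c=snap('top');im=c['pixels'].astype(int)
for n,(u,v) in dict(pan=(118,211),pan2=(100,190),body=(160,190),body2=(162,215),bench=(130,150),bench2=(60,260),out=(131,129),bench3=(180,250)).items(): print(n,im[v-2:v+3,u-2:u+3].mean((0,1)).round(), cv2.cvtColor(c['pixels'],cv2.COLOR_RGB2HSV)[v,u])
S=F(.4870,.3162,-.1402)
for y in(-.08,.08): 
    p=S.w(-.13,y,.025); r,q=best(p,S.a); print(np.round(p,3),np.round(q,2))
E
```

```text
pan [98. 96. 92.] [20 16 96]
pan2 [96. 94. 90.] [20 16 96]
body [81. 81. 76.] [24 16 80]
body2 [35. 35. 33.] [15 18 28]
bench [123. 127. 116.] [ 45  20 127]
bench2 [121. 126. 116.] [ 43  24 126]
out [61. 63. 60.] [120  10  25]
bench3 [123. 128. 114.] [ 42  26 128]
[0.347 0.255 0.025] [-0.9   0.59  0.2   2.22 -0.31  0.36 -0.58]
[0.369 0.414 0.025] [-1.08  0.71  0.2   1.92 -0.26  0.54 -0.84]
```

```bash
cat >> h.py <<'E'
def scale(c):
    im=cv2.GaussianBlur(c['pixels'],(3,3),0).astype(int)
    m=((im[:,:,0]>=im[:,:,1])&(im[:,:,0]>87)&(im[:,:,0]<115)).astype(np.uint8); m[:,:50]=0; m[:,200:]=0; m[:95]=0; m[280:]=0
    m=cv2.morphologyEx(m,cv2.MORPH_OPEN,np.ones((5,5)))
    k=max(cv2.findContours(m,cv2.RETR_EXTERNAL,cv2.CHAIN_APPROX_NONE)[0],key=cv2.contourArea)
    r=cv2.minAreaRect(np.array([onz(c,*p[0],.064)[:2] for p in k],np.float32))
    a=np.radians(r[2]); a=(a+np.pi/4)%(np.pi/2)-np.pi/4
    return F(*r[0],a), np.round(r[1],3)
def rep(S): return np.r_[OUT.l(S.o)*1000, S.a-OUT.a].round(3)
def push(S,side,dth,n=5,H=.0175):
    """push near corner (side -1 right, +1 left) so the scale turns by |dth| about the other side; returns predicted pose"""
    C=S.w(0,-side*.075); p=S.w(-.09-H-.02,side*.08,.025); r,q=best(p,S.a)
    ctrl.move_to([p[0],p[1],.12],list(r)); ctrl.movel(p,rate=.25)
    fs=[]
    for i in range(n+1):
        a=-side*dth*i/n; T=F(*C,S.a+a).w(0,side*.075); S2=F(*T,S.a+a)
        P=S2.w(-.09-H,side*.08,.025); ctrl.movel(P,list(r) if i==0 else None,rate=.06)
        fs.append(np.linalg.norm(ctrl.current_wrist_force()[:2]).round(1))
    b=S2.w(-.09-H-.03,side*.08,.025); ctrl.movel(b,rate=.25); ctrl.movel([b[0],b[1],.12],rate=.3)
    print('forces',fs,'pred',rep(S2),'t',ctrl.current_clock()); return S2
E
python3 - <<'E'
from h import *
ctrl.gripper_to(0)
S,w=scale(snap('top')); print(rep(S),w)
S=push(S,-1,.2)
S2,w=scale(snap('top','s1')); print(rep(S2),w)
E
```

```text
[-100.171    5.3     -0.14 ] [0.149 0.15 ]
forces [np.float64(0.2), np.float64(2.8), np.float64(4.9), np.float64(5.0), np.float64(4.7), np.float64(5.4)] pred [-8.5208e+01  4.7060e+00  6.0000e-02] t 6.1083
[-84.409   3.104   0.095] [0.155 0.152]
```

Run:
```python
from h import *
S,w=scale(snap('top'))
for i in range(4):
    a=S.a-OUT.a; side=1 if a>0 else -1
    S=push(S,side,.1+abs(a))
    M,w=scale(snap('top',f'w{i}')); print(rep(M),w)
    if abs(w-.15).max()<.006: S=M
    else: print('bad')
```

```text
forces [np.float64(0.8), np.float64(4.1), np.float64(4.9), np.float64(4.3), np.float64(4.8), np.float64(5.3)] pred [-71.987   3.841  -0.1  ] t 9.925
[-74.698   4.099  -0.127] [0.148 0.15 ]
forces [np.float64(0.5), np.float64(1.2), np.float64(5.5), np.float64(6.1), np.float64(6.6), np.float64(5.6)] pred [-57.739   3.873   0.1  ] t 13.8583
[-54.098   4.042   0.114] [0.151 0.154]
forces [np.float64(4.7), np.float64(6.1), np.float64(5.8), np.float64(5.1), np.float64(5.5), np.float64(4.9)] pred [-38.051   4.158  -0.1  ] t 17.75
[-42.53    2.323  -0.131] [0.148 0.15 ]
forces [np.float64(0.6), np.float64(2.2), np.float64(4.8), np.float64(6.5), np.float64(6.0), np.float64(5.6)] pred [-25.259   2.057   0.1  ] t 21.6833
[-16.539   3.919   0.105] [0.14  0.156]
bad
```

View pics/w3.png

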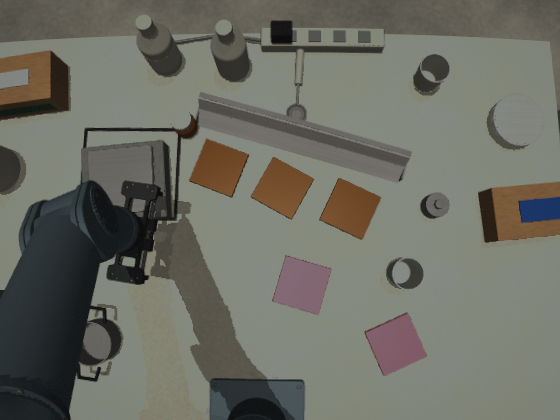

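The arm hides the near half of the scale, at about (135,220), so I'll move it clear and re-measure before each of the last pushes.

```bash
cat >> h.py <<'E'
HOME=[-1.227,0.536,-0.004,1.538,0.003,1.067,-0.071]
def look(name=None):
    ctrl.movej(HOME); S,w=scale(snap('top',name)); print('meas',rep(S),w,ctrl.current_clock()); return S
E
python3 - <<'E'
from h import *
S=look()
a=S.a-OUT.a
S=push(S,1,max(a,.02)+.0)
S=look()
E
```

```text
meas [-27.883  -1.055   0.11 ] [0.15  0.148] 23.3583
forces [np.float64(0.4), np.float64(0.2), np.float64(5.7), np.float64(6.0), np.float64(5.3), np.float64(5.3)] pred [-19.633  -0.6    -0.   ] t 27.5
meas [-21.979   0.732   0.023] [0.151 0.148] 28.6667
```

Run:
```python
from h import *
S=look()
S=push(S,1,.16); S=look()
S=push(S,-1,abs(S.a-OUT.a)-.015); S=look('s9')
```

```text
meas [-21.979   0.732   0.023] [0.151 0.148] 28.9667
forces [np.float64(0.3), np.float64(3.6), np.float64(4.8), np.float64(4.8), np.float64(5.5), np.float64(5.2)] pred [-10.011   0.053  -0.137] t 33.1
meas [-11.507   2.056  -0.134] [0.148 0.15 ] 34.275
forces [np.float64(1.3), np.float64(1.6), np.float64(5.1), np.float64(5.9), np.float64(6.7), np.float64(6.7)] pred [-2.583  1.388 -0.015] t 38.775
meas [-5.126 -0.148 -0.025] [0.148 0.149] 40.3833
```

Measured in the outline frame, the scale is at −5 mm, 0 mm and −0.025 rad, so it is in place. Next is the weight.

Run:
```python
from h import *
c=snap('top','b4w'); S,w=scale(c)
a=c['pixels'].astype(int); b=cv2.imread('pics/top0.png')[:,:,::-1].astype(int)
d=abs(a-b).sum(2)>40; print('changed near weight',d[180:235,405:470].sum(), [x[1].round(3) for x in slabs(c)])
assert d[180:235,405:470].sum()<10
W=np.array([.512,-.409]); r,q=best([*W,.009],np.radians(-29))
ctrl.gripper_to(.088)
ctrl.move_to([*W,.14],list(r)); ctrl.movel([*W,.009],rate=.15)
ctrl.gripper_to(.04,30); print('width',ctrl.current_width(),ctrl.current_grasp_force(),ctrl.current_position())
ctrl.movel([*W,.2],rate=.2); print(ctrl.current_wrist_force(),ctrl.current_width())
snap('side','held')
```

```text
changed near weight 0 [array([ 0.506, -0.215]), array([ 0.552, -0.056]), array([0.6  , 0.094])]
width 0.05542774390986561 29.999828450381756 [ 0.51201118 -0.40898425  0.00921393]
[ 0.04335392 -0.24469135 -8.57926708] 0.05526769114452051
```

View pics/held.png

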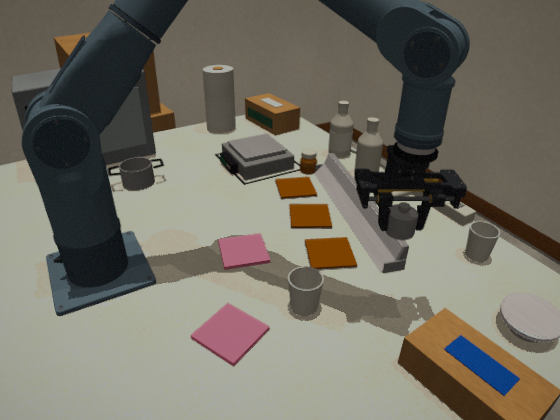

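The weight hangs upright between the fingers at (403,220). The scale is seen inside the outline at (257,155).

Run:
```python
from h import *
S=F(*OUT.w(-.0051,-.0001),OUT.a-.025); P=S.o
r,q=best([*P,.075],np.radians(-29)); print(np.round(q,2))
ctrl.move_to([*P,.2],list(r)); ctrl.movel([*P,.085],rate=.15)
for z in np.arange(.0795,.070,-.0015):
    ctrl.movel([*P,z],rate=.03); f=ctrl.current_wrist_force()[2]
    if f>-4: break
print(z,f); ctrl.gripper_to(.085); ctrl.movel([*P,.2],rate=.2); ctrl.movej(HOME)
c=snap('top','placed'); cv2.imwrite('pics/placedc.png',cv2.resize(c['pixels'][100:260,60:240,::-1],None,fx=3,fy=3)); print(ctrl.current_clock(),[x[1].round(3) for x in slabs(c)])
print(proj(c,[*P,.124]))
```

```text
[-1.05  0.91  0.78  1.64 -0.76  0.93 -0.49]
0.072 5.896184309306954
56.25 [array([ 0.506, -0.215]), array([ 0.553, -0.056]), array([0.6  , 0.094])]
[109.59973484 164.45114425]
```

View pics/placedc.png

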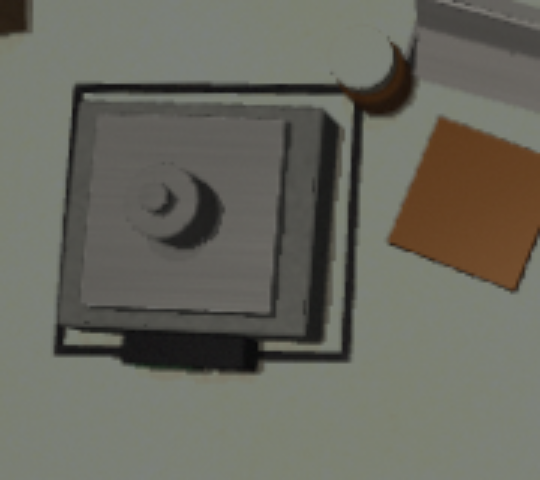

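The weight stands on the pan, with the knob at about (112,166) in the full image, within about 7 mm of the pan's middle. Now the first slab, the right-hand one.

```bash
cat >> h.py <<'E'
def pushup(xy,dy=0,z=.004):
    """xy slab centre (world): push along rail +x until its rear edge is at the foot"""
    x,y=RAIL.l(xy); yy=y+dy; ctrl.gripper_to(.055)
    p=RAIL.w(x-.095,yy,z); r,q=best(p,RAIL.a+np.pi/2)
    ctrl.move_to([p[0],p[1],.12],list(r)); ctrl.movel(p,rate=.25)
    ctrl.movel(RAIL.w(-.11,yy,z),rate=.08)
    fs=[]
    for xx in [-.09,-.07,-.05,-.035,-.027,-.022,-.019,-.017,-.015,-.013]:
        ctrl.movel(RAIL.w(xx,yy,z),rate=.05); f=np.array(ctrl.current_wrist_force())
        fs.append((xx,*(f[:2]@RAIL.R).round(1),f[2].round(1)))
        if xx>-.022 and abs(fs[-1][1])>10: break
    print(fs)
    ctrl.movel(RAIL.w(-.06,yy,z+.002),rate=.12); ctrl.movel(RAIL.w(-.1,yy,.14),rate=.3)
    print('t',ctrl.current_clock()); return y
def pull(y,z=.077,x0=.1,x1=-.045):
    p=RAIL.w(x0,y,.17); r,q=best([p[0],p[1],z],RAIL.a+np.pi/2)
    ctrl.move_to(p,list(r)); ctrl.movel(RAIL.w(x0,y,z),rate=.2)
    fs=[]
    for xx in np.linspace(x0,x1,8)[1:]:
        ctrl.movel(RAIL.w(xx,y,z+.006*(xx<x0)),rate=.07); f=np.array(ctrl.current_wrist_force()); fs.append((*(f[:2]@RAIL.R).round(1),f[2].round(1)))
    print(np.round(fs,1).tolist()); ctrl.movel(RAIL.w(x1,y,.17),rate=.3); print('t',ctrl.current_clock())
E
python3 - <<'E'
from h import *
y=pushup([.506,-.215]); print(y); snap('side','up2')
E
```

```text
[(-0.09, np.float64(-0.4), np.float64(-0.3), np.float64(-0.7)), (-0.07, np.float64(-0.2), np.float64(0.0), np.float64(-0.8)), (-0.05, np.float64(-0.9), np.float64(0.3), np.float64(-0.2)), (-0.035, np.float64(0.3), np.float64(0.3), np.float64(-0.6)), (-0.027, np.float64(0.3), np.float64(-0.2), np.float64(-0.3)), (-0.022, np.float64(-0.6), np.float64(0.0), np.float64(-0.0)), (-0.019, np.float64(-2.3), np.float64(1.3), np.float64(2.0)), (-0.017, np.float64(-6.5), np.float64(0.3), np.float64(3.6)), (-0.015, np.float64(-11.6), np.float64(0.3), np.float64(6.7))]
t 66.0
-0.1550439739549073
```

View pics/up2.png

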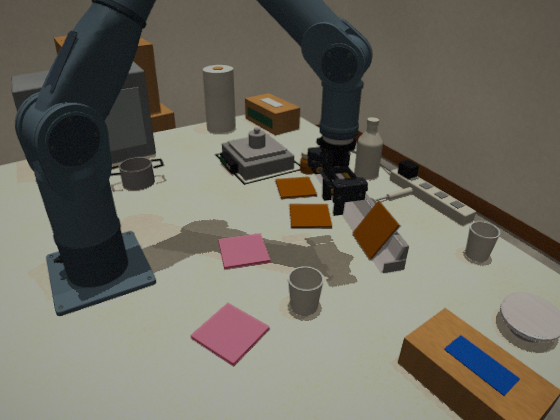

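The slab now leans on the rail at (377,230). Next I pull it over.

Run:
```python
from h import *
pull(-.155); snap('side','dn2')
```

```text
[[-0.0, 0.1, 0.2], [-0.1, 0.0, 0.4], [1.3, 0.2, -0.2], [-0.0, 0.0, -0.7], [-0.6, 0.0, 0.9], [1.1, 0.2, 0.6], [-0.2, -0.2, -0.1]]
t 72.0667
```

View pics/dn2.png

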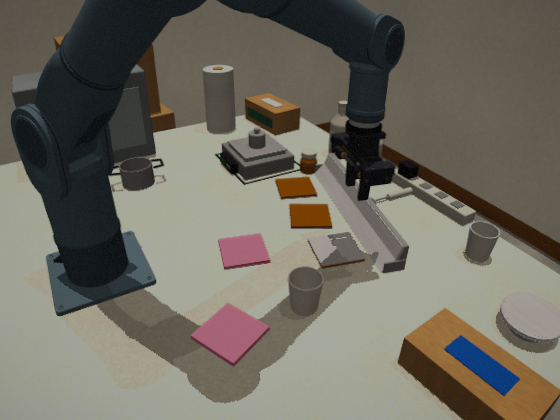

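The slab lies flat with its foil up at (336,250). Now the middle slab, after re-locating it.

Run:
```python
from h import *
ctrl.movej(HOME); L=slabs(snap('top')); print([(x[1].round(3),x[2].round(3)) for x in L])
s=[x for x in L if abs(RAIL.l(x[1])[1])<.08][0][1]
y=pushup(s); pull(y)
ctrl.movej(HOME); L=slabs(snap('top','after1')); print([(x[1].round(3),x[2].round(3)) for x in L]); snap('side','after1s')
```

```text
[(array([ 0.552, -0.056]), array([0.107, 0.108])), (array([0.6  , 0.094]), array([0.107, 0.107]))]
[(-0.09, np.float64(-0.5), np.float64(0.2), np.float64(-0.1)), (-0.07, np.float64(0.2), np.float64(-1.4), np.float64(-0.1)), (-0.05, np.float64(-0.0), np.float64(0.2), np.float64(0.7)), (-0.035, np.float64(0.1), np.float64(-0.1), np.float64(-0.2)), (-0.027, np.float64(0.2), np.float64(-0.4), np.float64(-0.5)), (-0.022, np.float64(1.2), np.float64(-0.0), np.float64(-0.0)), (-0.019, np.float64(-1.1), np.float64(0.6), np.float64(0.5)), (-0.017, np.float64(-4.9), np.float64(0.2), np.float64(2.6)), (-0.015, np.float64(-9.8), np.float64(1.0), np.float64(4.5)), (-0.013, np.float64(-13.5), np.float64(0.4), np.float64(7.8))]
t 84.375
[[-0.6, -0.2, 0.5], [0.9, 0.0, 0.5], [1.5, 0.2, -0.9], [-0.1, -0.7, 0.1], [0.1, 0.3, 0.3], [0.5, -0.2, 0.3], [0.7, -0.6, -0.7]]
t 90.8583
[(array([0.6  , 0.094]), array([0.107, 0.108]))]
```

View pics/after1.png

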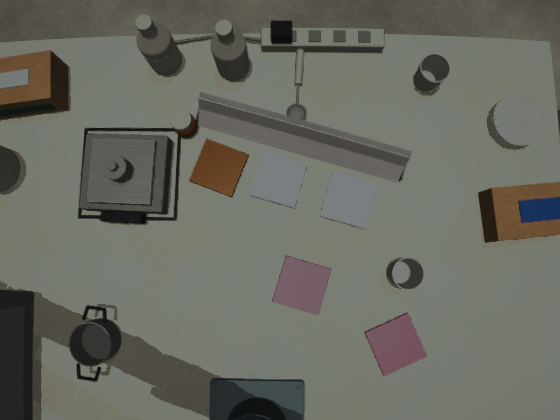

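Both turned slabs show foil at (280,179) and (349,200); the last amber one is at (219,167). Before turning it I check the clearance of the bottles behind the rail, using the side view.

Run:
```python
from h import *
c=snap('side'); t=snap('top')
for n,p in dict(right=(369,176),left=(341,156)).items(): b=onz(c,*p); print(n,b.round(3),'rail',RAIL.l(b).round(3))
for p in [(245,78),(175,73)]: print(RAIL.l(onz(t,*p)).round(3))
```

```text
right [0.854 0.046 0.   ] rail [0.172 0.19 ]
left [0.864 0.209 0.   ] rail [0.137 0.35 ]
[0.147 0.174]
[0.114 0.346]
```

Run:
```python
from h import *
L=slabs(snap('top')); s=L[0][1]; print(s)
y=pushup(s,dy=-.022)
p=RAIL.w(0,y,.17); ctrl.move_to(p,list(best(p,RAIL.a+np.pi/2)[0]))
pull(y,x0=.088)
ctrl.movej(HOME); c=snap('top','fin'); print(slabs(c)); S,w=scale(c); print(rep(S),w)
s=snap('side','fins'); a=c['pixels'][:,:,::-1]; b=s['pixels'][:,:,::-1]
cv2.imwrite('pics/finc.png',np.hstack([cv2.resize(a[80:260,60:420],(520,260)),cv2.resize(b[120:300,190:450],(280,194))[:194].repeat(1,0) if 0 else cv2.copyMakeBorder(cv2.resize(b[120:300,190:450],(280,194)),0,66,0,0,0)]))
```

```text
[0.59976566 0.09429641]
[(-0.09, np.float64(-0.6), np.float64(-0.6), np.float64(-0.4)), (-0.07, np.float64(-0.7), np.float64(-0.8), np.float64(-0.0)), (-0.05, np.float64(-0.2), np.float64(1.1), np.float64(-0.4)), (-0.035, np.float64(0.1), np.float64(-1.1), np.float64(0.1)), (-0.027, np.float64(0.4), np.float64(-0.9), np.float64(-0.3)), (-0.022, np.float64(0.1), np.float64(-0.1), np.float64(-0.4)), (-0.019, np.float64(-0.3), np.float64(1.2), np.float64(0.3)), (-0.017, np.float64(-2.5), np.float64(-0.3), np.float64(1.3)), (-0.015, np.float64(-6.5), np.float64(-0.4), np.float64(3.5)), (-0.013, np.float64(-11.3), np.float64(-0.2), np.float64(7.3))]
t 102.4833
[[0.6, -0.3, -0.0], [-0.3, -0.9, 0.1], [0.3, 0.6, 0.1], [-0.4, 0.3, 0.4], [-0.3, -0.5, 0.2], [0.3, 0.1, -0.0], [0.2, -0.2, 0.4]]
t 107.475
[]
[-4.603 -0.322 -0.031] [0.148 0.147]
```

View pics/finc.png

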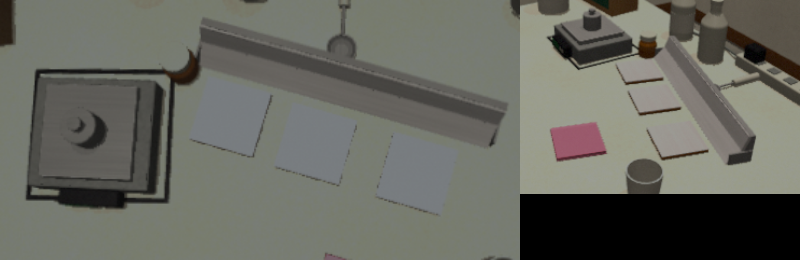

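All three slabs show foil, at about (231,116), (316,143) and (416,173) in the left panel. I'll check with numbers that they lie flat and clear of the rail, then hand in.

Run:
```python
from h import *
c=snap('top'); im=cv2.GaussianBlur(c['pixels'],(3,3),0).astype(int)
m=((im[:,:,2]>im[:,:,0]+1)&(im[:,:,2]>85)).astype(np.uint8); m=cv2.morphologyEx(m,cv2.MORPH_OPEN,np.ones((3,3)))
ok=0
for k in cv2.findContours(m,cv2.RETR_EXTERNAL,cv2.CHAIN_APPROX_NONE)[0]:
    if 1200<cv2.contourArea(k)<4000:
        w=np.array([onz(c,*p[0],.01)[:2] for p in k],np.float32); r=cv2.minAreaRect(w); l=np.array([RAIL.l(p) for p in w])
        print(k.mean((0,1)).round(),np.round(r[0],3),np.round(r[1],3),'rail x',l[:,0].min().round(3),l[:,0].max().round(3)); ok+=l[:,0].max()<.004 and min(r[1])>.102
print(ok,ctrl.current_clock(),ctrl.current_wrist_force())
if ok==3: print(order.hand_in())
```

```text
[348. 199.] [ 0.526 -0.212] [0.11 0.11] rail x -0.13 -0.02
[278. 179.] [ 0.574 -0.047] [0.11 0.11] rail x -0.128 -0.018
[219. 160.] [0.619 0.094] [0.109 0.11 ] rail x -0.123 -0.013
3 109.9167 [-0.21633597 -0.97531125  0.61801256]
the job is handed in; nothing more can be done
None
```

I handed the job in at about 110 s, with no verdict returned: all three slabs lie flat foil up and clear of the rail, the scale is 5 mm and 0.03 rad off the outline's middle, the weight stands about 7 mm from the pan's middle, and the jar, near cup and ladle look untouched.

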